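Lay out the pump overhaul kit in the shadow tray

TASK

Lay out the pump overhaul kit: put the steel key, the ball bearing, the orange four-armed spider and the red gland into the blue tray, each lying flat and squarely over the black silhouette of its own shape, turned to match it. Leave the blue six-armed spider and the brass ring lying where they are on the bench; let go of everything at the end.

Things in the scene. Friction and masses are not known exactly. Their poses are not given: they have to be found in the camera images.
- key: Shaft key: bright steel bar with rounded ends, 75 x 18 x 16 mm, lying flat, long along its x. Origin: centre of its underside, z up. 0.11 to 0.23 kg.
- bearing: Ball bearing: steel ring with a black seal between two steel races, 52 mm outside, 25 mm bore, 18 mm high, lying flat. Origin: centre of its underside, z up. 0.10 to 0.20 kg.
- spider: Coupling spider: orange hard plastic cross with four square-ended arms, 56 mm from tip to tip along its x and its y, arms 18 mm wide, 18 mm high, lying flat. Origin: centre of its underside, z up. About 0.05 kg.
- gland: Pump gland: red two-bolt oval flange 80 mm long (along its x), 44 mm wide, 8 mm thick, with a round upright neck 32 mm in diameter on its middle, its top 32 mm above the underside. Stands flange down. Origin: centre of its underside, z up. 0.18 to 0.35 kg.
- blue_spider: Look-alike that stays on the bench: blue star with six arms, 56 mm across, 18 mm high. Origin: centre of its underside. Not listed: a green tin (53 mm across, 26 mm high) and a wooden block (42 x 30 x 16 mm) also lie among the loose parts and stay.
- brass_ring: Look-alike that stays on the bench: plain brass ring, 52 mm outside, 25 mm bore, 18 mm high, no black seal. Origin: centre of its underside. All loose parts lie left and right of the tray, centres 100 mm or more apart; taller things stand only at the far edge and the sides of the bench.
- insert_key: Insert with a black long round-ended bar (long along its x), printed at true size and centred on its floor. Yellow, 96 mm square, fixed; origin: centre of its underside, 3 mm above the bench, z up. Floor 4 mm above the origin; a 4 mm wide rim stands 3 mm above the floor. All four inserts lie side by side, 98 mm apart, two by two, in a fixed blue tray 206 mm square, 10 mm high.
- insert_bearing: Insert with a black ring (yellow centre), printed at true size and centred on its floor. Yellow, 96 mm square, fixed; origin: centre of its underside, 3 mm above the bench, z up. Floor 4 mm above the origin; a 4 mm wide rim stands 3 mm above the floor.
- insert_spider: Insert with a black cross (arms along its x and y), printed at true size and centred on its floor. Yellow, 96 mm square, fixed; origin: centre of its underside, 3 mm above the bench, z up. Floor 4 mm above the origin; a 4 mm wide rim stands 3 mm above the floor.
- insert_gland: Insert with a black oval flange, widest in the middle (long along its x), printed at true size and centred on its floor. Yellow, 96 mm square, fixed; origin: centre of its underside, 3 mm above the bench, z up. Floor 4 mm above the origin; a 4 mm wide rim stands 3 mm above the floor.
There are look-alikes about, which are no part of the job. Of the things like the spider, leave any that is pink; of the rest the larger one is meant.

How it is judged:
By the outcome, as a careful person would: the job done as asked, in the order asked, and still so for the second after the job is handed in, with the robot touching nothing.
It also fails if it takes over 96 s, if anything falls off the work surface, if the arm or the gripper's body presses on something with over 40 N, if the wrist force passes 120 N, or if a joint passes its speed limit or range.

ROBOT

A 7-joint arm with a two-finger parallel gripper is mounted at the origin on the work surface. World frame = base frame: x ahead of the robot, y to its left, z up, the work surface at z = 0. Lengths are in m, angles in rad, forces in N, time in s.
With the tool pointing down it reaches from about 0.4 to 0.85 m from the base axis. Payload 4.5 kg.
Tool frame: the origin (TCP) lies between the finger pads; the fingertips stand 8 mm ahead of it and the grasp point (between the pads) lies 11 mm behind it; z points along the fingers, y is the line along which they close (so a half turn about z gives the same grasp; the last joint's range is limited). The gripper opens to 85 mm and grips with 20 to 120 N. Pads are 22 mm wide; open, the fingers measure 114 mm over their backs; the gripper's body (76 mm by 85 mm) begins 54 mm behind the grasp point. The pads swing forward as they close: fully open they stand 13 mm farther back than shut.
Start: joints at [-1.258, 0.689, -0.195, 1.565, 0.157, 0.902, -0.215], TCP at [0.172, 0.601, 0.215] pointing down, gripper open.
Joint ranges: [-3.01, 3.01], [-0.46, 2.08], [-1.47, 1.51], [0.13, 2.56], [-1, 4.14], [0.04, 2.09], [-2.66, 2.66]. Speed limits (rad/s): [2.57, 2.57, 3.14, 3.14, 3.14, 3.14, 3.14].

INTERFACE

Orientations are given as a unit quaternion [x, y, z, w].
In Python, from rig import bot, optics, order gives the robot as it stands.
- The arm moves only by the shell command python3 -m inch 'ROWS' [FORCE]. ROWS is JSON, one flat list of numbers, 7 for each row, row after row: the turn, a rotation vector about the tool's x, y, z in rad, then the shift along the tool's x, y, z in cm, then the opening, from -1 (shut) to 1 (fully open). In form: [ax, ay, az, x, y, z, grip, ax, ay, az, x, y, z, grip, ...]. A call has exactly 5 rows; each row shifts and turns the commanded pose from where the row before left it, along the tool's axes as they then stand; what a row does not reach is not made up. A row lasts 1/10 s, in which the tool goes at most 50 mm and 8.59 degrees, less where a joint would pass 70% of its speed; a pose out of reach is approached as far as the arm can. A call is refused whole if a number of a shift passes 5 or a number of a turn 0.15, either way. A call with a gripper value outside its range is refused whole. The fingers move at their own pace and stop on an object; FORCE is the grip in N (left out, the last holds). Time passes only in rows, so rows that do not move let the fingers close, or fill a call up. It gives the time, the measured TCP pose, the force, the opening and the grip force at its end, in the units of the state.
- bot.sense(): the state, without advancing time (a new reading comes with each control period).
- optics.get_image(name): name is "scene" or "top" or "wrist"; returns a dict with "pixels" (384x512x3 uint8, blue, green, red), "fx", "fy", "cx", "cy" (pixels), "D" ([k1, k2, p1, p2, k3] as OpenCV has them; the pictures are not rectified), "xyz" and "orientation" of the camera in the world; the wrist camera has in their place "mount" (4x4, takes a point from camera to tool coordinates, whose origin is the TCP and whose axes are the flange's). Camera axes: x right, y up, looking along -z (the intrinsics and any distortion apply to the point x, -y, -z); pixel columns grow to the right and rows downward; lengths in m; the calibration is good to about 2 mm. A picture is of the moment at which its call begins: read the wrist's pose just before it. There is no depth.
- order.hand_in(): hands the job in; it is judged then, once.
The state is a dict: "time_s": time; "joint_pos": joint angles; "joint_vel": joint speeds; "joint_efforts": joint torques, N m; "ee_pos": TCP position; "orientation": TCP orientation; "force": force on the tool from outside, world axes, zero at the start; "ft_torque": the same for the moment, N m; "opening": finger opening in m; "grasp_force": force on a finger pad.
Only numpy, scipy, OpenCV 4.12 (cv2) and the standard library are available. Lean on these libraries where they do the work, as an engineer would, in place of code of your own. Each camera call takes 0.05 s, during which the arm holds its last target. There are 200 camera calls.

## Working session

There is one attempt and no reset: what is moved stays moved. The work goes in short steps, Python scripts to look and compute and a shell command to move; the robot and the scene stay as the last step left them, time stands still between calls to the robot, and variables do not carry over. Pictures are saved under pics/ and viewed, at most 14 in all, crops included, and the job is handed in when it is done.

```bash
ls; mkdir -p pics; python3 - <<'E'
from rig import bot, optics
import cv2
s=bot.sense();print(s)
for n in("top","scene"):
    d=optics.get_image(n);cv2.imwrite(f"pics/{n}0.png",d["pixels"]);print(n,{k:v for k,v in d.items() if k!="pixels"})
a=cv2.imread("pics/top0.png")
E
```

```text
pics
{'time_s': 0.0, 'joint_pos': array([-1.25824993,  0.69001435, -0.19452881,  1.56634967,  0.15728305,
        0.90250193, -0.21506673]), 'joint_vel': array([-0.00118575,  0.00092033, -0.00013349, -0.00087832, -0.00031382,
        0.00180652, -0.00067941]), 'joint_efforts': array([ 1.11277827e-04, -5.39620435e+01, -1.26641035e+00, -1.58548790e+01,
        9.14545002e-03,  9.69126122e-03, -2.70832423e-06]), 'ee_pos': array([0.1718187 , 0.60020244, 0.213664  ]), 'orientation': array([ 1.38863285e-01,  9.90311114e-01, -9.38163236e-04, -7.51491192e-05]), 'force': array([ 0.40397658, -0.40483373,  0.78075947]), 'ft_torque': array([ 0.00426968,  0.04374214, -0.02805493]), 'grasp_force': 0.0, 'opening': 0.0857824623288935}
top {'fx': 411.0145753818335, 'fy': 411.0145753818335, 'cx': 260.52618974885854, 'cy': 190.96076203284457, 'D': array([-0.0866941,  0.       ,  0.       ,  0.       ,  0.       ]), 'xyz': array([0.31482063, 0.01838548, 1.12472276]), 'orientation': array([ 0.05893656, -0.04673387, -0.69560615,  0.714475  ])}
scene {'fx': 483.60219489858065, 'fy': 483.60219489858065, 'cx': 260.30096581651014, 'cy': 193.05091567001043, 'D': array([-0.01268566,  0.        ,  0.        ,  0.        ,  0.        ]), 'xyz': array([1.07530652, 0.65834533, 1.15471992]), 'orientation': array([0.11186759, 0.29941492, 0.87865573, 0.3546836 ])}
```

View pics/top0.png

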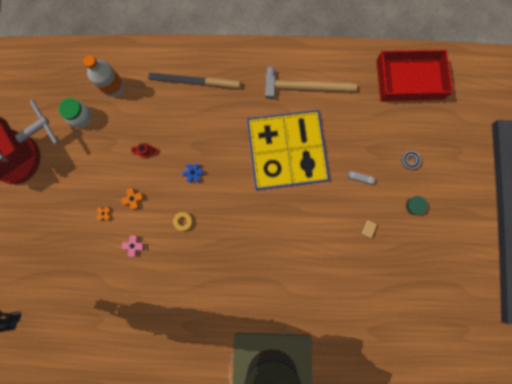

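View pics/scene0.png

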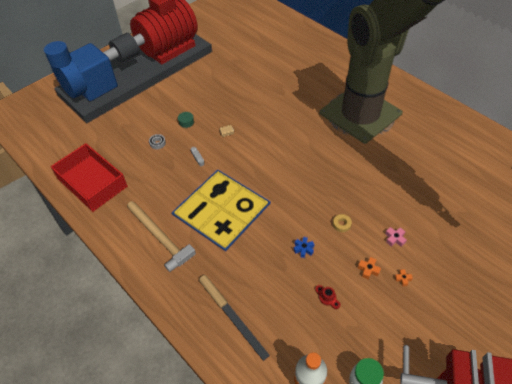

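The top view shows the tray at (288,150), with cross (268,133), bar (303,129), ring (272,168) and oval (308,163). Loose parts are gland (145,151), bearing (412,160, grey with a dark seal) and key (362,178). The brass ring (183,221) and blue six-armed star (193,173) both stay.

Spider candidates are orange (133,198), small orange (104,214) and pink (133,246). Pink is excluded and the larger orange is meant, so (133,198). I'll confirm that in a crop.

```bash
cat > h.py <<'E'
import numpy as np, cv2
from scipy.spatial.transform import Rotation as R
from rig import bot, optics
def grab(n):
    s=bot.sense(); d=optics.get_image(n); d["K"]=np.array([[d["fx"],0,d["cx"]],[0,d["fy"],d["cy"]],[0,0,1]])
    if n=="wrist":
        m=np.array(d["mount"]); Rt=R.from_quat(s["orientation"]).as_matrix()
        d["R"]=Rt@m[:3,:3]; d["t"]=s["ee_pos"]+Rt@m[:3,3]
    else: d["R"]=R.from_quat(d["orientation"]).as_matrix(); d["t"]=d["xyz"]
    return d
def plane(d,px,z):
    p=cv2.undistortPoints(np.array(px,float).reshape(-1,1,2),d["K"],d["D"])[:,0]
    v=np.c_[p[:,0],-p[:,1],-np.ones(len(p))]@d["R"].T
    return d["t"]+v*((z-d["t"][2])/v[:,2])[:,None]
def proj(d,P):
    q=(np.array(P,float).reshape(-1,3)-d["t"])@d["R"]; q=q*[1,-1,-1]
    return cv2.projectPoints(q,np.zeros(3),np.zeros(3),d["K"],d["D"])[0][:,0]
def tool(s=None):
    s=s or bot.sense(); m=R.from_quat(s["orientation"]).as_matrix()
    return s["ee_pos"],m,np.arctan2(m[1,1],m[0,1])
E
python3 - <<'E'
from h import *
d=grab("top"); im=d["pixels"]
P=dict(gland=(145,151,.02),spider=(133,198,.018),small=(104,214,.01),pink=(133,246,.01),key=(362,178,.016),bearing=(412,160,.018),blue=(193,173,.018),brass=(183,221,.018),tin=(417,206,.026),block=(369,229,.016),cross=(268,133,.007),bar=(303,129,.007),ring=(272,168,.007),oval=(308,163,.007))
for k,(u,v,z) in P.items(): print(k,plane(d,[(u,v)],z)[0].round(3))
for p in [(90,70),(122,95),(65,110),(45,120)]: print(p,plane(d,[p],0)[0].round(3))
c=[cv2.resize(im[y:y+130,x:x+130],(390,390),interpolation=cv2.INTER_CUBIC) for x,y in((85,130),(320,120))]
cv2.imwrite("pics/crop1.png",np.hstack(c))
w=grab("wrist");cv2.imwrite("pics/w0.png",w["pixels"]);print(w["mount"],w["K"],w["D"],w["t"])
E
```

```text
gland [0.586 0.366 0.02 ]
spider [0.453 0.39  0.018]
small [0.407 0.472 0.01 ]
pink [0.322 0.384 0.01 ]
key [ 0.525 -0.238  0.016]
bearing [ 0.579 -0.378  0.018]
blue [0.527 0.227 0.018]
brass [0.394 0.248 0.018]
tin [ 0.45  -0.385  0.026]
block [ 0.385 -0.256  0.016]
cross [0.648 0.024 0.007]
bar [ 0.663 -0.075  0.007]
ring [0.548 0.01  0.007]
oval [ 0.565 -0.09   0.007]
(90, 70) [0.837 0.56  0.   ]
(122, 95) [0.758 0.454 0.   ]
(65, 110) [0.711 0.623 0.   ]
(45, 120) [0.679 0.682 0.   ]
[[ 1.13780911e-03  9.62728665e-01  2.70466675e-01  6.99878051e-02]
 [ 9.99998629e-01 -1.42084644e-03  8.50685379e-04 -2.97042289e-04]
 [ 1.20327081e-03  2.70465336e-01 -9.62728962e-01 -1.60275449e-01]
 [ 0.00000000e+00  0.00000000e+00  0.00000000e+00  1.00000000e+00]] [[343.8592293    0.         258.30502558]
 [  0.         343.8592293  192.83771401]
 [  0.           0.           1.        ]] [-0.06075833  0.          0.          0.          0.        ] [0.10456938 0.61955772 0.37413938]
```

View pics/crop1.png

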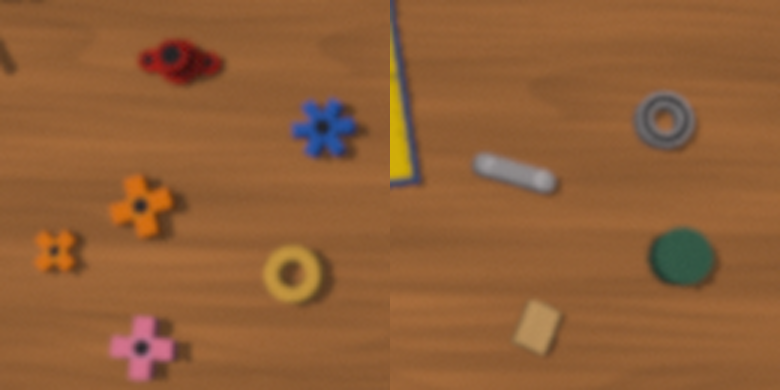

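View pics/w0.png

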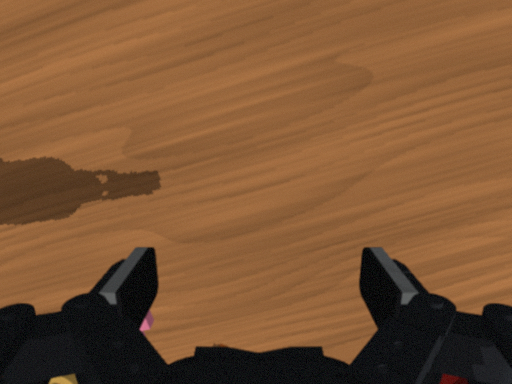

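The crop confirms it: the larger orange cross is at crop (142,205), the small one at (57,250) and pink at (142,348). The right half shows the key at (515,172) and the sealed bearing at (665,120). I'll turn the tool, then travel to between the tray and the key.

```bash
python3 -m inch '[0,0,0.145,0,0,0,1,0,0,0.145,0,0,0,1,0,0,0.145,0,0,0,1,0,0,0.145,0,0,0,1,0,0,0.145,0,0,0,1]' 60
python3 -m inch '[0,0,0.145,0,0,0,1,0,0,0.145,0,0,0,1,0,0,0.145,0,0,0,1,0,0,0.145,0,0,0,1,0,0,0.145,0,0,0,1]'
python3 -m inch '[0,0,0.14,0,0,0,1,0,0,0,-1,1,0,1,0,0,0,-2,2,0,1,0,0,0,-2.75,3,0,1,0,0,0,-2.75,3,0,1]'
python3 -m inch '[0,0,0,-2.75,3,0,1,0,0,0,-2.75,3,0,1,0,0,0,-2.75,3,0,1,0,0,0,-2.75,3,0,1,0,0,0,-2.75,3,0,1]'
python3 -m inch '[0,0,0,-2.75,3,0,1,0,0,0,-2.75,3,0,1,0,0,0,-2.75,3,0,1,0,0,0,-2.75,3,0,1,0,0,0,-2.75,3,0,1]'
python3 -m inch '[0,0,0,-2.75,3,0,1,0,0,0,-2.75,3,0,1,0,0,0,-2.75,3,0,1,0,0,0,-2.75,3,0,1,0,0,0,-2.75,3,0,1]'
python3 -m inch '[0,0,0,-2.75,3,0,1,0,0,0,-2,2.5,0,1,0,0,0,-1,1.5,0,1,0,0,0,0,0,0,1,0,0,0,0,0,0,1]'
python3 - <<'E'
from h import *
p,m,y=tool();print(p,np.degrees(y),m.round(3),bot.sense()["joint_pos"].round(2))
w=grab("wrist");cv2.imwrite("pics/w1.png",w["pixels"])
E
```

```text
time_s: 0.7
ee_pos: [0.1719, 0.6007, 0.2143]
orientation: [0.484, 0.875, -0.0, 0.0]
force: [-0.2, -0.2, 0.3]
opening: 0.0853
grasp_force: 0.0
time_s: 1.2
ee_pos: [0.1717, 0.6007, 0.2143]
orientation: [0.763, 0.647, -0.0, 0.0]
force: [0.2, -0.1, 0.5]
opening: 0.0857
grasp_force: 0.0
time_s: 1.7
ee_pos: [0.2331, 0.4923, 0.2143]
orientation: [0.804, 0.595, 0.0, 0.0]
force: [1.7, 0.3, 1.0]
opening: 0.0854
grasp_force: 0.0
time_s: 2.2
ee_pos: [0.3367, 0.3164, 0.2146]
orientation: [0.804, 0.594, 0.0, -0.0]
force: [0.9, 0.7, -0.4]
opening: 0.0853
grasp_force: 0.0
time_s: 2.7
ee_pos: [0.4397, 0.1409, 0.2145]
orientation: [0.804, 0.594, 0.0, -0.0]
force: [-0.3, 0.4, -0.1]
opening: 0.0851
grasp_force: 0.0
time_s: 3.2
ee_pos: [0.5427, -0.0347, 0.2144]
orientation: [0.804, 0.594, 0.0, -0.0]
force: [2.7, -0.8, 0.6]
opening: 0.0854
grasp_force: 0.0
time_s: 3.7
ee_pos: [0.5916, -0.1081, 0.214]
orientation: [0.804, 0.594, -0.0, -0.001]
force: [0.2, 0.8, -0.4]
opening: 0.0854
grasp_force: 0.0
[ 0.59158502 -0.10809112  0.21402932] -17.073368923410822 [[ 0.294  0.956 -0.001]
 [ 0.956 -0.294  0.001]
 [ 0.001 -0.001 -1.   ]] [ 0.02  0.66  0.14  1.65 -0.12  0.84 -0.08]
```

View pics/w1.png

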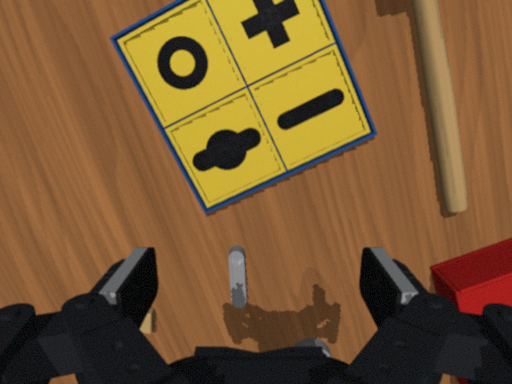

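The wrist view shows the tray: ring (183,63), oval (227,150), bar (310,109), cross (270,15, clipped), and the key at (238,275). I'll measure the silhouettes here, then move over the key.

```bash
cat >> h.py <<'E'
def silh(d,z=.007,amin=300):
    im=d["pixels"]; hsv=cv2.cvtColor(im,cv2.COLOR_BGR2HSV)
    ye=cv2.inRange(hsv,(22,120,80),(38,255,255)); out=[]
    bl=cv2.inRange(hsv,(0,0,0),(179,255,70))
    cs,_=cv2.findContours(bl,cv2.RETR_EXTERNAL,cv2.CHAIN_APPROX_NONE)
    for c in cs:
        x,y,w,h=cv2.boundingRect(c)
        if cv2.contourArea(c)<amin or x<1 or y<1 or x+w>511 or y+h>383: continue
        one=cv2.drawContours(np.zeros_like(bl),[c],-1,255,-1)
        ring=cv2.dilate(one,np.ones((9,9)))&~cv2.dilate(one,np.ones((5,5)))
        if (ye[ring>0]>0).mean()<.7: continue
        out.append((c,)+shape(d,c,z))
    return out
def shape(d,c,z):
    P=plane(d,c.reshape(-1,2).astype(float),z)[:,:2]; q=(P*1e4).astype(np.float32)
    (cx,cy),(a,b),_=r=cv2.minAreaRect(q); bx=cv2.boxPoints(r)
    m=cv2.moments(q.reshape(-1,1,2)); mc=np.array([m["m10"],m["m01"]])/m["m00"]/1e4
    e=[bx[1]-bx[0],bx[2]-bx[1]]; e=e[int(np.linalg.norm(e[1])>np.linalg.norm(e[0]))]
    return mc,np.array([cx,cy])/1e4,np.array([a,b])/1e4,np.degrees(np.arctan2(e[1],e[0]))%180
def go(x,y,z=None,yaw=None):
    p,m,yw=tool(); d=np.array([x,y,p[2] if z is None else z])-p
    print("tcp",p.round(4),"yaw",np.degrees(yw).round(2),"| shift cm",(m.T@d*100).round(2), "" if yaw is None else "turn about tool z rad %.3f (mod pi)"%(-np.radians((yaw-np.degrees(yw)+90)%180-90)))
E
python3 - <<'E'
from h import *
d=grab("wrist")
for c,mc,rc,ab,an in silh(d): print(c.mean((0,1)).round(0),mc.round(4),rc.round(4),ab.round(4),round(an,1))
go(.525,-.238)
E
```

```text
[227. 150.] [ 0.5604 -0.0851] [ 0.5605 -0.0852] [0.0413 0.0729] 165.6
[311. 110.] [ 0.6579 -0.0702] [ 0.6578 -0.0702] [0.0728 0.0161] 8.8
[183.  63.] [0.5457 0.0122] [0.5457 0.0119] [0.0496 0.0492] 71.1
tcp [ 0.5914 -0.107   0.2143] yaw -16.97 | shift cm [-1.447e+01 -2.530e+00 -1.000e-02]
```

```bash
python3 -m inch '[0,0,0,-2,0,0,1,0,0,0,-3,-0.6,0,1,0,0,0,-3,-1,0,1,0,0,0,-3,-1,0,1,0,0,0,-2.5,0,0,1]'
python3 -m inch '[0,0,0,-1,0,0,1,0,0,0,0,0,0,1,0,0,0,0,0,0,1,0,0,0,0,0,0,1,0,0,0,0,0,0,1]'
python3 - <<'E'
from h import *
d=grab("wrist"); im=d["pixels"];cv2.imwrite("pics/w2.png",im)
hsv=cv2.cvtColor(im,cv2.COLOR_BGR2HSV); m=cv2.inRange(hsv,(0,0,90),(179,70,255))
cs,_=cv2.findContours(m,cv2.RETR_EXTERNAL,cv2.CHAIN_APPROX_NONE)
for c in cs:
    if cv2.contourArea(c)>200: print(cv2.boundingRect(c),[np.round(v,4) for v in shape(d,c,.016)])
print(proj(d,[[.525,-.238,.016]]))
p,mm,y=tool();print(p,np.degrees(y))
E
```

```text
time_s: 4.3
ee_pos: [0.5253, -0.2299, 0.2147]
orientation: [0.804, 0.595, -0.001, -0.001]
force: [0.4, -1.1, 0.6]
opening: 0.0858
grasp_force: 0.0
time_s: 4.8
ee_pos: [0.5255, -0.238, 0.2144]
orientation: [0.803, 0.595, 0.0, -0.0]
force: [-0.6, -0.3, -0.6]
opening: 0.0855
grasp_force: 0.0
(371, 247, 47, 56) [array([ 0.6408, -0.4125]), array([ 0.6407, -0.4082]), array([0.0214, 0.0889]), np.float32(105.4397)]
(101, 247, 46, 56) [array([ 0.3299, -0.3184]), array([ 0.3324, -0.3153]), array([0.0898, 0.0196]), np.float32(40.5364)]
(316, 236, 45, 46) [array([ 0.5799, -0.3727]), array([ 0.5801, -0.3717]), array([0.0573, 0.0518]), np.float32(72.9452)]
(249, 122, 19, 71) [array([ 0.5257, -0.2327]), array([ 0.5258, -0.2325]), array([0.0749, 0.0183]), np.float32(75.2338)]
[[259.27057937 163.03248688]]
[ 0.52529616 -0.23836633  0.21434711] -16.956958617424636
```

View pics/w2.png

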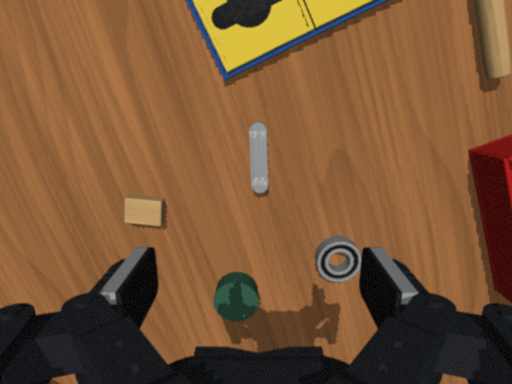

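The key at (259,158) measures 75×18 mm, centre (0.5258,-0.2325), angle 75.2°. The bearing is at (339,259). Tray angle is 8.7°. I'll pick the key.

```bash
python3 -m inch '[0,0,-0.038,0,0,0,1,0,0,0,0.58,-0.1,1,1,0,0,0,0,0,3,1,0,0,0,0,0,4,1,0,0,0,0,0,4,1]'
python3 -m inch '[0,0,0,0,0,3,0.5,0,0,0,0,0,2,0,0,0,0,0,0,1.1,0,0,0,0,0,0,1,0,0,0,0,0,0,0.6,0]'
python3 - <<'E'
from h import *
go(.5258,-.2325,.013,-14.8)
E
```

```text
time_s: 5.35
ee_pos: [0.5256, -0.2332, 0.0931]
orientation: [0.793, 0.61, 0.001, 0.0]
force: [1.1, -0.8, -1.0]
opening: 0.0856
grasp_force: 0.0
time_s: 5.85
ee_pos: [0.5254, -0.2337, 0.0171]
orientation: [0.793, 0.61, 0.0, 0.0]
force: [0.6, 0.2, -0.4]
opening: 0.0427
grasp_force: 0.0
tcp [ 0.5254 -0.2337  0.0171] yaw -14.89 | shift cm [0.13 0.   0.41] turn about tool z rad -0.002 (mod pi)
```

```bash
python3 -m inch '[0,0,0,0.1,0,0,0,0,0,0,0,0,0,-1,0,0,0,0,0,0,-1,0,0,0,0,0,0,-1,0,0,0,0,0,0,-1]' 60
python3 -m inch '[0,0,0,0,0,0,-1,0,0,0,0,0,0,-1,0,0,0,0,0,-2,-1,0,0,0,0,0,-3,-1,0,0,0,0,0,-3,-1]'
python3 -m inch '[0,0,0,0,0,-2,-1,0,0,0,0,0,-1,-1,0,0,0,0,0,0,-1,0,0,0,0,0,0,-1,0,0,0,0,0,0,-1]'
python3 - <<'E'
from h import *
go(.6579,-.0702,.12,8.7+90); go(.6579,-.0702,.12)
E
```

```text
time_s: 6.35
ee_pos: [0.5258, -0.233, 0.0179]
orientation: [0.793, 0.609, 0.0, 0.0]
force: [-0.2, -1.0, -0.3]
opening: 0.0001
grasp_force: 0.0
time_s: 6.85
ee_pos: [0.525, -0.2327, 0.098]
orientation: [0.793, 0.609, -0.0, -0.001]
force: [0.7, -1.1, 0.7]
opening: 0.0001
grasp_force: 0.0
time_s: 7.35
ee_pos: [0.5247, -0.2324, 0.1262]
orientation: [0.793, 0.61, -0.001, -0.001]
force: [0.4, 0.1, -0.5]
opening: 0.0001
grasp_force: 0.0
tcp [ 0.5247 -0.2324  0.1262] yaw -14.89 | shift cm [19.1   8.71  0.6 ] turn about tool z rad 1.159 (mod pi)
tcp [ 0.5247 -0.2324  0.1262] yaw -14.89 | shift cm [19.1   8.71  0.6 ]
```

The gripper shut on nothing, because it stood about 5 mm too high. Look at the key.

```bash
python3 -m inch '[0,0,0,0,0,-3,1,0,0,0,0,0,-3,1,0,0,0,0,0,-2.5,1,0,0,0,0,0,0,1,0,0,0,0,0,0,1]'
python3 - <<'E'
from h import *
d=grab("wrist"); im=d["pixels"];cv2.imwrite("pics/w3.png",im)
hsv=cv2.cvtColor(im,cv2.COLOR_BGR2HSV); m=cv2.inRange(hsv,(0,0,90),(179,70,255))
cs,_=cv2.findContours(m,cv2.RETR_EXTERNAL,cv2.CHAIN_APPROX_NONE)
for c in cs:
    if cv2.contourArea(c)>200: print(cv2.boundingRect(c),[np.round(v,4) for v in shape(d,c,.016)])
p,mm,y=tool();print(p,np.degrees(y),mm.round(4))
E
```

```text
time_s: 7.85
ee_pos: [0.5252, -0.2327, 0.2117]
orientation: [0.793, 0.61, -0.0, -0.0]
force: [0.4, 0.3, -0.0]
opening: 0.0721
grasp_force: 0.0
(323, 256, 20, 27) [array([ 0.5735, -0.3759]), array([ 0.574 , -0.3738]), array([0.0335, 0.0213]), np.float32(74.6024)]
(315, 244, 29, 46) [array([ 0.5706, -0.3637]), array([ 0.5708, -0.3702]), array([0.0581, 0.0314]), np.float32(76.6229)]
(351, 243, 40, 53) [array([ 0.6199, -0.3851]), array([ 0.6202, -0.3824]), array([0.0198, 0.0774]), np.float32(103.6958)]
(128, 243, 38, 52) [array([ 0.3643, -0.3175]), array([ 0.3651, -0.3157]), array([0.0777, 0.0187]), np.float32(46.6389)]
(252, 127, 18, 72) [array([ 0.5257, -0.2328]), array([ 0.5258, -0.2331]), array([0.0758, 0.0181]), np.float32(74.8968)]
[ 0.52463508 -0.23241635  0.21107542] -14.888783658534988 [[ 2.569e-01  9.664e-01 -2.500e-03]
 [ 9.664e-01 -2.569e-01  1.100e-03]
 [ 4.000e-04 -2.700e-03 -1.000e+00]]
```

View pics/w3.png

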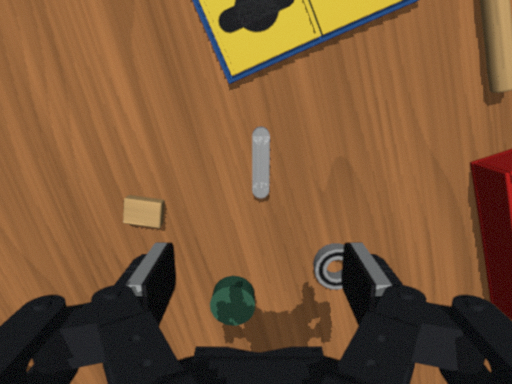

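The key hasn't moved, at (261,163), so the fingertips passed above it. I'll go down again lower, with the fingers part-closed and watching the force.

```bash
python3 -m inch '[0,0,0,0,0.13,2,0,0,0,0,0,0,4,0,0,0,0,0,0,4,0,0,0,0,0,0,4,0,0,0,0,0,0,3,0]'
python3 -m inch '[0,0,0,0,0,1.9,0,0,0,0,0,0,0,0,0,0,0,0,0,0,-0.3,0,0,0,0,0,0,-0.3,0,0,0,0,0,0,-0.3]'
python3 -m inch '[0,0,0,0,0,0.3,-0.3,0,0,0,0,0,0,-0.3,0,0,0,0,0,0,-0.3,0,0,0,0,0,0,-0.3,0,0,0,0,0,0,-0.3]'
python3 - <<'E'
from h import *
go(.5258,-.2331,.012,-15)
E
```

```text
time_s: 8.4
ee_pos: [0.5244, -0.2321, 0.0385]
orientation: [0.793, 0.61, -0.001, -0.002]
force: [-0.5, 0.5, 0.5]
opening: 0.0427
grasp_force: 0.0
time_s: 8.9
ee_pos: [0.5275, -0.2335, 0.0246]
orientation: [0.793, 0.609, 0.001, 0.001]
force: [0.5, -0.0, 0.0]
opening: 0.0299
grasp_force: 0.0
time_s: 9.4
ee_pos: [0.5268, -0.2332, 0.0205]
orientation: [0.793, 0.609, 0.0, 0.0]
force: [0.1, -0.1, 0.1]
opening: 0.0296
grasp_force: 0.0
tcp [ 0.5268 -0.2332  0.0205] yaw -14.9 | shift cm [-0.01 -0.1   0.85] turn about tool z rad 0.002 (mod pi)
```

```bash
python3 -m inch '[0,0,0,0,-0.1,0.5,-0.3,0,0,0,0,0,0.3,-0.3,0,0,0,0,0,0,-0.3,0,0,0,0,0,0,-0.3,0,0,0,0,0,0,-0.3]'
python3 -m inch '[0,0,0,0,0,0,-1,0,0,0,0,0,0,-1,0,0,0,0,0,0,-1,0,0,0,0,0,0,-1,0,0,0,0,0,0,-1]' 60
```

```text
time_s: 9.9
ee_pos: [0.5259, -0.233, 0.0125]
orientation: [0.793, 0.609, 0.0, 0.0]
force: [-0.3, 0.6, -0.4]
opening: 0.0297
grasp_force: 0.0
time_s: 10.4
ee_pos: [0.5258, -0.233, 0.0125]
orientation: [0.793, 0.609, 0.0, -0.0]
force: [0.1, -0.1, -0.3]
opening: 0.0
grasp_force: 0.0
```

```bash
python3 - <<'E'
from h import *
d=grab("wrist"); im=d["pixels"].copy()
print(proj(d,[[.5258,-.233,.016],tool()[0]]).round(0), tool()[0])
cv2.imwrite("pics/w4.png",im)
s=grab("scene"); u,v=proj(s,[[.5258,-.233,.016]])[0]; u,v=int(u),int(v)
cv2.imwrite("pics/s4.png",cv2.resize(s["pixels"][v-60:v+60,u-80:u+80],None,fx=4,fy=4,interpolation=cv2.INTER_CUBIC))
E
```

```text
[[261. 240.]
 [261. 237.]] [ 0.52580812 -0.2329403   0.01245973]
```

View pics/w4.png

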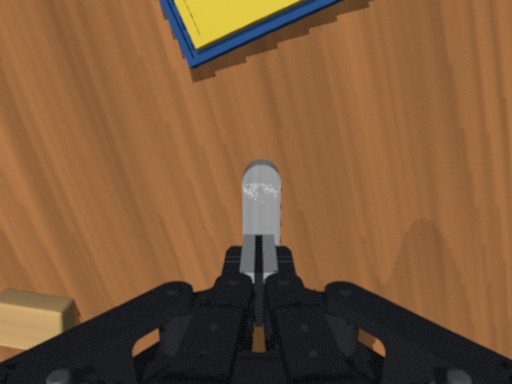

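The view shows the shut fingertips ending at row 234, above the key, which runs under them at (261,160–240). Ray geometry puts the real tips about 17 mm behind the reported TCP, not 8 mm ahead. I'll reopen and go down step by step, watching the force.

```bash
python3 -m inch '[0,0,0,0,0,0,-0.3,0,0,0,0,0,0,-0.3,0,0,0,0,0,0,-0.3,0,0,0,0,0,0.5,-0.3,0,0,0,0,0,0.5,-0.3]' | grep -E 'ee_pos|force|open'
python3 -m inch '[0,0,0,0,0,0.5,-0.3,0,0,0,0,0,0,-0.3,0,0,0,0,0,0,-0.3,0,0,0,0,0,0,-0.3,0,0,0,0,0,0,-0.3]' | grep -E 'ee_pos|force|open'
python3 -m inch '[0,0,0,0,0,0.4,-0.3,0,0,0,0,0,0,-0.3,0,0,0,0,0,0,-0.3,0,0,0,0,0,0,-0.3,0,0,0,0,0,0,-0.3]' | grep -E 'ee_pos|force|open'
python3 -m inch '[0,0,0,0,0,0.4,-0.3,0,0,0,0,0,0,-0.3,0,0,0,0,0,0,-0.3,0,0,0,0,0,0,-0.3,0,0,0,0,0,0,-0.3]'| grep -E 'ee_pos|force|open'
```

```text
ee_pos: [0.5259, -0.233, 0.0022]
force: [-0.2, -0.5, -0.0]
opening: 0.0299
grasp_force: 0.0
ee_pos: [0.5259, -0.233, -0.0024]
force: [-0.0, -0.5, 0.6]
opening: 0.0296
grasp_force: 0.0
ee_pos: [0.5259, -0.233, -0.0065]
force: [0.2, -0.2, -0.1]
opening: 0.03
grasp_force: 0.0
ee_pos: [0.5258, -0.233, -0.0105]
force: [0.0, -0.2, -0.5]
opening: 0.0297
grasp_force: 0.0
```

```bash
python3 -m inch '[0,0,0,0,0,0.3,-0.3,0,0,0,0,0,0,-0.3,0,0,0,0,0,0,-0.3,0,0,0,0,0,0,-1,0,0,0,0,0,0,-1]' 60| grep -E 'ee_pos|force|open'
python3 -m inch '[0,0,0,0,0,0,-1,0,0,0,0,0,0,-1,0,0,0,0,0,0,-1,0,0,0,0,0,0,-1,0,0,0,0,0,0,-1]' | grep -E 'ee_pos|force|open'
```

```text
ee_pos: [0.5261, -0.2331, -0.0132]
force: [-0.8, -0.1, 2.3]
opening: 0.0163
grasp_force: 60.0
ee_pos: [0.5261, -0.2331, -0.0133]
force: [-0.1, 0.7, 4.2]
opening: 0.016
grasp_force: 60.2
```

Grasped at 60 N, and the true tip offset is now known. Lift, turn and carry.

```bash
python3 -m inch '[0,0,0,0,0,-1,-1,0,0,0,0,0,-2.5,-1,0,0,0,0,0,-3,-1,0,0,0,0,0,-2,-1,0,0,0,0,0,-0.5,-1]' | grep -E 'ee_pos|force|open'
python3 -m inch '[0,0,0.145,0,0,0,-1,0,0,0.145,0,0,0,-1,0,0,0.145,0,0,0,-1,0,0,0.145,0,0,0,-1,0,0,0.145,0,0,0,-1]' | grep open
python3 -m inch '[0,0,0.145,0,0,0,-1,0,0,0.145,0,0,0,-1,0,0,0.145,0,0,0,-1,0,0,0,0,0,0,-1,0,0,0,0,0,0,-1]' | grep -E 'ee_pos|open'
python3 - <<'E'
from h import *
go(.6578,-.0702,.06,98.7)
E
```

```text
ee_pos: [0.5266, -0.2334, 0.0785]
force: [-1.1, -0.1, -1.8]
opening: 0.0163
grasp_force: 59.5
opening: 0.0167
ee_pos: [0.5252, -0.2325, 0.0757]
opening: 0.016
tcp [ 0.5252 -0.2325  0.0757] yaw -81.15 | shift cm [ 15.61 -14.     1.55] turn about tool z rad 0.003 (mod pi)
```

```bash
python3 -m inch '[0,0,0,1.5,-1.4,0,-1,0,0,0,2.5,-2.2,0,-1,0,0,0,3,-2.7,0,-1,0,0,0,3,-2.7,0,-1,0,0,0,3,-2.7,0,-1]' | grep open
python3 -m inch '[0,0,0,2,-1.8,0,-1,0,0,0,0.61,-0.5,0,-1,0,0,0,0,0,0,-1,0,0,0,0,0,0,-1,0,0,0,0,0,0,-1]' | grep -E 'ee_pos|force|open'
python3 - <<'E'
from h import *
go(.6578,-.0702,-.0055,98.7)
d=grab("wrist"); cv2.imwrite("pics/w5.png",d["pixels"])
E
```

```text
opening: 0.0163
ee_pos: [0.6577, -0.0737, 0.0766]
force: [-0.5, 0.1, -3.1]
opening: 0.0164
grasp_force: 59.4
tcp [ 0.6577 -0.0737  0.0766] yaw -81.52 | shift cm [ 0.07 -0.36  8.21] turn about tool z rad -0.004 (mod pi)
```

View pics/w5.png

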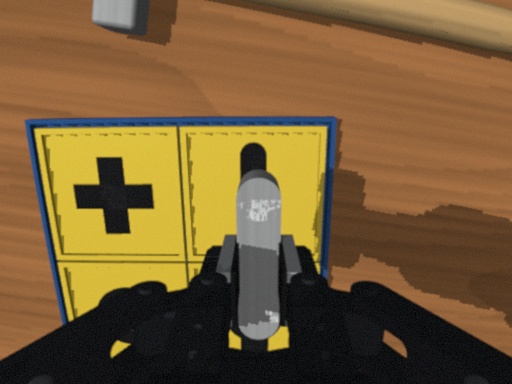

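The key is held level, running (260,180)–(260,330), with the bar silhouette showing at (253,160) and the cross at (113,195). I'll correct the sideways offset and lower it, measuring the cross from here first.

```bash
python3 - <<'E'
from h import *
d=grab("wrist")
for c,mc,rc,ab,an in silh(d): print(c.mean((0,1)).round(0),mc.round(4),rc.round(4),ab.round(4),round(an,1))
E
python3 -m inch '[0,0,0,0.05,-0.35,1.5,-1,0,0,0,0,0,3,-1,0,0,0,0,0,2.2,-1,0,0,0,0,0,0.8,-1,0,0,0,0,0,0,-1]' | grep -E 'ee_pos|force|open'
python3 - <<'E'
from h import *
go(.6578,-.0702,-.0055,98.7)
E
```

```text
[114. 196.] [0.6424 0.0272] [0.6422 0.027 ] [0.0497 0.0495] 53.7
ee_pos: [0.6577, -0.0674, -0.0003]
force: [0.1, -0.4, -1.9]
opening: 0.0162
grasp_force: 59.4
tcp [ 6.577e-01 -6.740e-02 -3.000e-04] yaw -81.37 | shift cm [-0.03  0.28  0.52] turn about tool z rad -0.001 (mod pi)
```

```bash
python3 -m inch '[0,0,0,0,0,0,-1,0,0,0,0,0,0,-1,0,0,0,0,0,0,-1,0,0,0,0,0,0,-1,0,0,0,0,0,0,-1]' | grep -E 'ee_pos|force|open'
python3 - <<'E'
from h import *
go(.6578,-.0702,-.0055,98.7)
E
```

```text
ee_pos: [0.6593, -0.0675, 0.0019]
force: [-0.3, -1.3, -2.3]
opening: 0.0161
grasp_force: 59.4
tcp [ 0.6593 -0.0675  0.0019] yaw -81.36 | shift cm [-0.19  0.24  0.74] turn about tool z rad -0.001 (mod pi)
```

```bash
python3 -m inch '[0,0,0,-0.19,0.24,0.3,-1,0,0,0,0,0,0,-1,0,0,0,0,0,0,-1,0,0,0,0,0,0,-1,0,0,0,0,0,0,-1]' | grep -E 'ee_pos|force|open'
python3 -m inch '[0,0,0,0,0,0,-1,0,0,0,0,0,0,-1,0,0,0,0,0,0,-1,0,0,0,0,0,0,-1,0,0,0,0,0,0,-1]' | grep -E 'ee_pos|force|open'
python3 - <<'E'
from h import *
go(.6578,-.0702,-.0055,98.7)
E
```

```text
ee_pos: [0.6576, -0.0701, -0.0015]
force: [-0.6, 0.2, -2.5]
opening: 0.0161
grasp_force: 59.4
ee_pos: [0.6576, -0.0702, -0.0015]
force: [-0.2, -0.7, -2.8]
opening: 0.0164
grasp_force: 59.4
tcp [ 0.6576 -0.0702 -0.0015] yaw -81.36 | shift cm [0.02 0.   0.4 ] turn about tool z rad -0.001 (mod pi)
```

```bash
python3 -m inch '[0,0,0,0,0,0.2,-1,0,0,0,0,0,0.2,-1,0,0,0,0,0,0,-1,0,0,0,0,0,0,-1,0,0,0,0,0,0,-1]' | grep -E 'ee_pos|force|open'
python3 -m inch '[0,0,0,0,0,0.05,-0.5,0,0,0,0,0,0,-0.4,0,0,0,0,0,0,-0.3,0,0,0,0,0,0,-0.3,0,0,0,0,0,0,-0.3]' | grep -E 'ee_pos|force|open'
python3 -m inch '[0,0,0,0,0,-1,-0.3,0,0,0,0,0,-3,-0.3,0,0,0,0,0,-4,-0.3,0,0,0,0,0,-4,-0.3,0,0,0,0,0,-4,0]' | grep -E 'ee_pos|force|open'
python3 -m inch '[0,0,0,-4,0,-2,0,0,0,0,-4,0,0,0,0,0,0,-2,0,0,0,0,0,0,0,0,0,0,0,0,0,0,0,0,0]' | grep -E 'ee_pos|force|open'
python3 - <<'E'
from h import *
d=grab("wrist"); cv2.imwrite("pics/w6.png",d["pixels"])
for c,mc,rc,ab,an in silh(d): print(c.mean((0,1)).round(0),mc.round(4),rc.round(4),ab.round(4),round(an,1))
hsv=cv2.cvtColor(d["pixels"],cv2.COLOR_BGR2HSV); m=cv2.inRange(hsv,(0,0,90),(179,70,255))
cs,_=cv2.findContours(m,cv2.RETR_EXTERNAL,cv2.CHAIN_APPROX_NONE)
for c in cs:
    if cv2.contourArea(c)>200: print(cv2.boundingRect(c),[np.round(v,4) for v in shape(d,c,.023)])
go(.580,-.373)
E
```

```text
ee_pos: [0.6576, -0.0702, -0.0055]
force: [-0.0, 0.6, -2.6]
opening: 0.0163
grasp_force: 59.4
ee_pos: [0.6577, -0.0702, -0.0059]
force: [0.0, 0.1, 0.2]
opening: 0.0299
grasp_force: 0.0
ee_pos: [0.6574, -0.0703, 0.1563]
force: [0.4, 0.6, 0.6]
opening: 0.0423
grasp_force: 0.0
ee_pos: [0.5596, -0.0851, 0.1748]
force: [0.4, 0.7, -0.3]
opening: 0.0425
grasp_force: 0.0
[158. 167.] [0.5457 0.0123] [0.5458 0.0124] [0.0487 0.0503] 98.7
[258. 166.] [ 0.5604 -0.0849] [ 0.5603 -0.0849] [0.0734 0.0416] 31.0
[150.  60.] [0.643  0.0271] [0.6429 0.027 ] [0.0488 0.0483] 53.5
(248, 13, 22, 91) [array([ 0.6572, -0.0704]), array([ 0.657 , -0.0704]), array([0.0736, 0.018 ]), np.float32(8.3327)]
tcp [ 0.5602 -0.0849  0.1745] yaw -81.31 | shift cm [-2.39 28.78  0.  ]
```

View pics/w6.png

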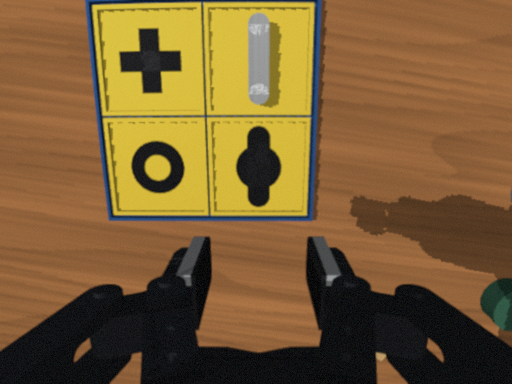

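The key lies over the bar at (258,58), within 1 mm and 0.4°. Ring (158,167), oval (258,166) and cross (150,60) are all free. Next, the bearing.

```bash
python3 -m inch '[0,0,0,0,1.5,0,1,0,0,0,-0.4,3,0,1,0,0,0,-0.5,4,0,1,0,0,0,-0.5,4,0,1,0,0,0,-0.5,4,0,1]' | grep -E 'open'
python3 -m inch '[0,0,0,-0.5,4,0,1,0,0,0,0,4,0,1,0,0,0,0,3,0,1,0,0,0,0,1.3,0,1,0,0,0,0,0,0,1]' | grep -E 'ee_pos|force|open'
python3 -m inch '[0,0,0,0,0,0,1,0,0,0,0,0,0,1,0,0,0,0,0,0,1,0,0,0,0,0,0,1,0,0,0,0,0,0,1]' | grep -E 'ee_pos|force|open'
cat >> h.py <<'E'
def blobs(d,lo,hi,z,amin=200):
    m=cv2.inRange(cv2.cvtColor(d["pixels"],cv2.COLOR_BGR2HSV),lo,hi)
    for c in cv2.findContours(m,cv2.RETR_EXTERNAL,cv2.CHAIN_APPROX_NONE)[0]:
        if cv2.contourArea(c)>amin: print(cv2.boundingRect(c),[np.round(v,4) for v in shape(d,c,z)])
E
python3 - <<'E'
from h import *
d=grab("wrist"); cv2.imwrite("pics/w7.png",d["pixels"])
blobs(d,(0,0,90),(179,70,255),.018)
go(.58,-.3725)
E
```

```text
opening: 0.0855
ee_pos: [0.5773, -0.3783, 0.1735]
force: [-0.7, -0.4, 0.3]
opening: 0.0854
grasp_force: 0.0
ee_pos: [0.5785, -0.373, 0.1741]
force: [1.0, -1.2, -0.6]
opening: 0.0854
grasp_force: 0.0
(233, 141, 55, 55) [array([ 0.5798, -0.3741]), array([ 0.5802, -0.3743]), array([0.0516, 0.0508]), np.float32(8.7486)]
tcp [ 0.5784 -0.3731  0.1741] yaw -81.32 | shift cm [ 0.17 -0.04  0.  ]
```

```bash
python3 -m inch '[0,0,0,0.15,0.12,2,0.6,0,0,0,0,0,4,0.6,0,0,0,0,0,4,0.6,0,0,0,0,0,3.5,0.6,0,0,0,0,0,2,0.6]' | grep -E 'ee_pos|force|open'
python3 -m inch '[0,0,0,0,0,1,0.6,0,0,0,0,0,0.5,0.6,0,0,0,0,0,0,0.6,0,0,0,0,0,0,0.6,0,0,0,0,0,0,0.6]' | grep -E 'ee_pos|force|open'
python3 - <<'E'
from h import *
go(.58,-.3742,-.014)
E
```

```text
ee_pos: [0.5785, -0.3729, 0.0157]
force: [0.2, 0.5, 0.1]
opening: 0.0681
grasp_force: 0.0
ee_pos: [0.5807, -0.3752, 0.0054]
force: [-0.3, -0.2, -0.8]
opening: 0.0683
grasp_force: 0.0
tcp [ 0.5807 -0.3752  0.0054] yaw -81.35 | shift cm [-0.06 -0.11  1.94]
```

```bash
python3 -m inch '[0,0,0,-0.06,-0.1,0.9,0.6,0,0,0,0,0,0.5,0.5,0,0,0,0,0,0,0.5,0,0,0,0,0,0,0.5,0,0,0,0,0,0,0.5]' | grep -E 'ee_pos|force|open'
python3 -m inch '[0,0,0,0,0,0.4,0.5,0,0,0,0,0,0,0.5,0,0,0,0,0,0,-0.2,0,0,0,0,0,0,-0.2,0,0,0,0,0,0,-0.2]' | grep -E 'ee_pos|force|open'
python3 -m inch '[0,0,0,0,0,0,-0.2,0,0,0,0,0,-1,-0.2,0,0,0,0,0,-3,-0.2,0,0,0,0,0,-3,-0.2,0,0,0,0,0,-3,-0.2]' | grep -E 'ee_pos|force|open'
python3 - <<'E'
from h import *
go(.5457,.0123)
E
```

```text
ee_pos: [0.5792, -0.3738, -0.01]
force: [-0.4, 0.1, 1.0]
opening: 0.0639
grasp_force: 0.0
ee_pos: [0.5794, -0.3739, -0.0136]
force: [-0.7, 0.1, 3.6]
opening: 0.0488
grasp_force: 62.7
ee_pos: [0.5787, -0.3732, 0.0869]
force: [0.4, -1.6, -1.7]
opening: 0.0487
grasp_force: 62.6
tcp [ 0.5787 -0.3732  0.0869] yaw -81.36 | shift cm [ 2.530e+00 -3.861e+01  3.000e-02]
```

```bash
python3 -m inch '[0,0,0,0,-1.5,0,-0.2,0,0,0,0.3,-3,0,-0.2,0,0,0,0.3,-4,0,-0.2,0,0,0,0.3,-4,0,-0.2,0,0,0,0.3,-4,0,-0.2]' | grep -E 'open'
python3 -m inch '[0,0,0,0.3,-4,0,-0.2,0,0,0,0.3,-4,0,-0.2,0,0,0,0.3,-4,0,-0.2,0,0,0,0.3,-4,0,-0.2,0,0,0,0,-3,0,-0.2]' | grep -E 'open'
python3 -m inch '[0,0,0,0,-2,0,-0.2,0,0,0,0,-1,0,-0.2,0,0,0,0,0,0,-0.2,0,0,0,0,0,0,-0.2,0,0,0,0,0,0,-0.2]' | grep -E 'ee_pos|force|open'
python3 -m inch '[0,0,0,0,0,3,-0.2,0,0,0,0,0,3,-0.2,0,0,0,0,0,1,-0.2,0,0,0,0,0,0,-0.2,0,0,0,0,0,0,-0.2]' | grep -E 'ee_pos|force|open'
python3 - <<'E'
from h import *
go(.5452,.0122,-.006)
E
```

```text
opening: 0.0491
opening: 0.0491
ee_pos: [0.5454, 0.0084, 0.0862]
force: [0.1, 0.3, -0.9]
opening: 0.0487
grasp_force: 62.6
ee_pos: [0.5457, 0.0097, 0.0167]
force: [0.0, 0.7, -1.1]
opening: 0.049
grasp_force: 62.7
tcp [0.5457 0.0097 0.0167] yaw -81.43 | shift cm [-0.01 -0.26  2.27]
```

```bash
python3 -m inch '[0,0,0,0,-0.25,1,-0.2,0,0,0,0,0,0.7,-0.2,0,0,0,0,0,0,-0.2,0,0,0,0,0,0,-0.2,0,0,0,0,0,0,-0.2]' | grep -E 'ee_pos|force|open'
python3 - <<'E'
from h import *
go(.5452,.0122,-.006)
E
```

```text
ee_pos: [0.5449, 0.013, -0.0008]
force: [-0.4, -0.3, -1.2]
opening: 0.0491
grasp_force: 62.8
tcp [ 0.5449  0.013  -0.0008] yaw -81.36 | shift cm [0.02 0.08 0.52]
```

```bash
python3 -m inch '[0,0,0,0,0.06,0.3,-0.2,0,0,0,0,0,0.2,-0.2,0,0,0,0,0,0,-0.2,0,0,0,0,0,0,0.1,0,0,0,0,0,0,0.3]' | grep -E 'ee_pos|force|open'
python3 -m inch '[0,0,0,0,0,0,0.5,0,0,0,0,0,0,0.5,0,0,0,0,0,0,0.5,0,0,0,0,0,-1,0.5,0,0,0,0,0,-3,0.5]' | grep -E 'ee_pos|force|open'
python3 -m inch '[0,0,0,0,0,-4,1,0,0,0,0,0,-4,1,0,0,0,0,0,-4,1,0,0,0,0,0,-2,1,0,0,0,0,0,0,1]' | grep -E 'ee_pos|force|open'
python3 -m inch '[0,0,0,0,0,0,1,0,0,0,0,0,0,1,0,0,0,0,0,0,1,0,0,0,0,0,0,1,0,0,0,0,0,0,1]' | grep -E 'ee_pos|time'
python3 - <<'E'
from h import *
d=grab("wrist"); cv2.imwrite("pics/w8.png",d["pixels"])
for c,mc,rc,ab,an in silh(d): print(c.mean((0,1)).round(0),mc.round(4),rc.round(4),ab.round(4),round(an,1))
blobs(d,(0,0,90),(179,70,255),.025)
go(.453,.39)
E
```

```text
ee_pos: [0.5449, 0.0124, -0.0059]
force: [-0.2, -1.1, 0.9]
opening: 0.0556
grasp_force: 0.0
ee_pos: [0.543, 0.0126, 0.0331]
force: [-0.3, 0.7, -0.3]
opening: 0.0638
grasp_force: 0.0
ee_pos: [0.5467, 0.0121, 0.1776]
force: [-0.0, -0.5, -0.8]
opening: 0.0857
grasp_force: 0.0
time_s: 28.7
ee_pos: [0.5444, 0.0124, 0.1734]
[360. 166.] [ 0.5604 -0.0853] [ 0.5601 -0.085 ] [0.0417 0.0748] 166.9
[259.  58.] [0.643  0.0267] [0.6429 0.0266] [0.0492 0.0492] 54.2
(231, 143, 56, 55) [array([0.5454, 0.0125]), array([0.5455, 0.0124]), array([0.0506, 0.0505]), np.float32(8.6846)]
(360, 13, 27, 91) [array([ 0.6565, -0.0695]), array([ 0.6566, -0.0695]), array([0.0734, 0.019 ]), np.float32(8.4748)]
tcp [0.5445 0.0124 0.1735] yaw -81.37 | shift cm [ -3.38 -38.71   0.  ]
```

The bearing is within 0.5 mm of the ring. Turn by 90° and go to the orange spider.

```bash
python3 -m inch '[0,0,-0.14,0,0,0,1,0,0,-0.14,0,0,0,1,0,0,-0.14,0,0,0,1,0,0,-0.14,0,0,0,1,0,0,-0.14,0,0,0,1]' | grep open
python3 -m inch '[0,0,-0.14,0,0,0,1,0,0,-0.14,0,0,0,1,0,0,-0.14,0,0,0,1,0,0,-0.14,0,0,0,1,0,0,-0.14,0,0,0,1]' | grep open
python3 -m inch '[0,0,-0.14,0,0,0,1,0,0,0,2,0,0,1,0,0,0,4,-0.4,0,1,0,0,0,4,-0.4,0,1,0,0,0,4,-0.4,0,1]' | grep open
python3 -m inch '[0,0,0,4,-0.5,0,1,0,0,0,4,-0.5,0,1,0,0,0,4,-0.5,0,1,0,0,0,4,-0.5,0,1,0,0,0,4,-0.2,0,1]' | grep open
python3 -m inch '[0,0,0,3,0,0,1,0,0,0,1.7,0,0,1,0,0,0,0,0,0,1,0,0,0,0,0,0,1,0,0,0,0,0,0,1]' | grep ee_pos
python3 -m inch '[0,0,0,0,0,0,1,0,0,0,0,0,0,1,0,0,0,0,0,0,1,0,0,0,0,0,0,1,0,0,0,0,0,0,1]' | grep -E 'ee_pos|time'
python3 - <<'E'
from h import *
d=grab("wrist"); cv2.imwrite("pics/w9.png",d["pixels"])
blobs(d,(4,130,120),(14,255,255),.018)
go(.453,.39); print(bot.sense()["joint_pos"].round(2))
E
```

```text
opening: 0.0853
opening: 0.0856
opening: 0.0856
opening: 0.0856
ee_pos: [0.4657, 0.3896, 0.174]
time_s: 31.75
ee_pos: [0.4647, 0.3926, 0.174]
(242, 336, 51, 16) [array([0.4944, 0.2   ]), array([0.4957, 0.2009]), array([0.0557, 0.0181]), np.float32(14.0998)]
(141, 305, 36, 59) [array([0.3767, 0.19  ]), array([0.3771, 0.1967]), array([0.0289, 0.0727]), np.float32(125.269)]
(0, 0, 512, 364) [array([0.4583, 0.3899]), array([0.4636, 0.3583]), array([0.566 , 0.3743]), np.float32(6.7155)]
tcp [0.4646 0.3926 0.174 ] yaw 6.88 | shift cm [-0.12 -1.19 -0.  ] 
[-0.9   0.72  0.21  1.67 -0.2   0.77 -0.47]
```

View pics/w9.png

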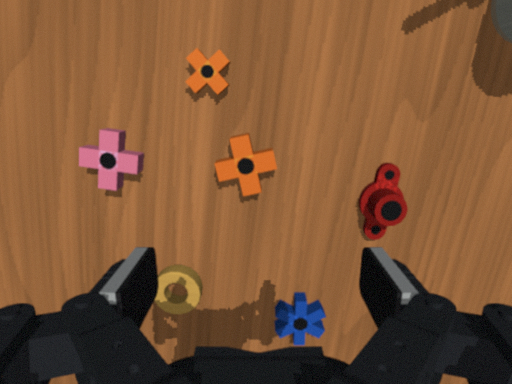

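The larger orange cross is at (246,166), the small one at (207,72) and pink at (109,160). The gland is at (385,203), blue star (300,317), brass ring (178,289).

```bash
python3 - <<'E'
from h import *
d=grab("wrist"); h=cv2.cvtColor(d["pixels"],cv2.COLOR_BGR2HSV)
print(h[185,250],h[145,240],h[70,190],h[120,300],h[166,230])
blobs(d,(4,215,150),(18,255,255),.018)
blobs(d,(0,180,60),(3,255,255),.008)
go(.453,.39)
E
```

```text
[ 12 206 213] [ 12 206 214] [ 13 150  97] [ 13 152 151] [ 12 199 217]
(359, 164, 48, 75) [array([0.5906, 0.3738]), array([0.5899, 0.375 ]), array([0.0462, 0.0753]), np.float32(111.9293)]
tcp [0.4646 0.3927 0.174 ] yaw 6.88 | shift cm [-0.12 -1.19 -0.  ]
```

```bash
python3 - <<'E'
from h import *
d=grab("wrist")
blobs(d,(8,180,170),(18,255,255),.018)
m=cv2.inRange(cv2.cvtColor(d["pixels"],cv2.COLOR_BGR2HSV),(8,180,170),(18,255,255))
E
```

```text
(215, 135, 62, 61) [array([0.4503, 0.397 ]), array([0.4504, 0.3969]), array([0.0512, 0.0509]), np.float32(64.9606)]
(186, 48, 43, 46) [array([0.4073, 0.4769]), array([0.4073, 0.477 ]), array([0.0367, 0.0371]), np.float32(94.1212)]
```

```bash
python3 -m inch '[0,0,-0.115,0,0,0,0.8,0,0,-0.114,0,0,0,0.8,0,0,0,0.9,-1.2,2,0.8,0,0,0,0,0,3,0.8,0,0,0,0,0,4,0.8]' | grep ee_pos
python3 -m inch '[0,0,0,0,0,4,0.7,0,0,0,0,0,2,0.7,0,0,0,0,0,1,0.7,0,0,0,0,0,0,0.7,0,0,0,0,0,0,0.7]' | grep -E 'ee_pos|force|open'
python3 -m inch '[0,0,0,0,0,0,0.7,0,0,0,0,0,0,0.7,0,0,0,0,0,0,0.7,0,0,0,0,0,0,0.7,0,0,0,0,0,0,0.7]' | grep -E 'ee_pos|force|open'
python3 - <<'E'
from h import *
go(.4503,.397,-.0125,20)
E
```

```text
ee_pos: [0.4512, 0.3986, 0.0847]
ee_pos: [0.4511, 0.3975, 0.015]
force: [1.1, -0.5, 0.4]
opening: 0.0725
grasp_force: 0.0
ee_pos: [0.4503, 0.3971, 0.0142]
force: [-0.6, 0.1, 0.2]
opening: 0.0725
grasp_force: 0.0
tcp [0.4503 0.3971 0.0142] yaw 20.0 | shift cm [-0.   -0.01  2.67] turn about tool z rad -0.000 (mod pi)
```

```bash
python3 -m inch '[0,0,0,0,0,1.2,0.7,0,0,0,0,0,1,0.7,0,0,0,0,0,0.4,0.7,0,0,0,0,0,0,0.7,0,0,0,0,0,0,0.7]' | grep -E 'ee_pos|force|open'
python3 -m inch '[0,0,0,0,0,0,-0.1,0,0,0,0,0,0,-0.1,0,0,0,0,0,0,-0.1,0,0,0,0,0,0,-0.1,0,0,0,0,0,0,-0.1]' 40 | grep -E 'ee_pos|force|open'
python3 -m inch '[0,0,0,0,0,-1,-0.1,0,0,0,0,0,-3,-0.1,0,0,0,0,0,-3,-0.1,0,0,0,0,0,-2,-0.1,0,0,0,0,0,-1,-0.1]' | grep -E 'ee_pos|force|open'
python3 -m inch '[0,0,0.1,0,0,0,-0.1,0,0,0.097,0,0,0,-0.1,0,0,0,0,0,0,-0.1,0,0,0,0,0,0,-0.1,0,0,0,0,0,0,-0.1]' | grep -E 'ee_pos|force|open'
python3 - <<'E'
from h import *
go(.643,.0269,None,8.7)
E
```

```text
ee_pos: [0.4503, 0.3969, -0.0123]
force: [-0.5, -0.1, -0.8]
opening: 0.0724
grasp_force: 0.0
ee_pos: [0.4507, 0.3972, -0.0114]
force: [-1.0, -1.2, 6.2]
opening: 0.055
grasp_force: 42.8
ee_pos: [0.451, 0.3976, 0.0902]
force: [-0.8, 0.0, -1.2]
opening: 0.0546
grasp_force: 42.6
ee_pos: [0.4501, 0.3968, 0.0877]
force: [-0.5, -0.1, -0.3]
opening: 0.0545
grasp_force: 42.6
tcp [0.4501 0.3968 0.0877] yaw 8.8 | shift cm [-39.51  13.4    0.  ] turn about tool z rad 0.002 (mod pi)
```

```bash
python3 -m inch '[0,0,0,-1.5,0.5,0,-0.1,0,0,0,-3,1,0,-0.1,0,0,0,-4,1.4,0,-0.1,0,0,0,-4,1.4,0,-0.1,0,0,0,-4,1.4,0,-0.1]' | grep -E 'open'
python3 -m inch '[0,0,0,-4,1.4,0,-0.1,0,0,0,-4,1.4,0,-0.1,0,0,0,-4,1.4,0,-0.1,0,0,0,-4,1.4,0,-0.1,0,0,0,-3,1,0,-0.1]' | grep -E 'open'
python3 -m inch '[0,0,0,-2.5,0.7,0,-0.1,0,0,0,-1.5,0.4,0,-0.1,0,0,0,0,0,0,-0.1,0,0,0,0,0,2,-0.1,0,0,0,0,0,3,-0.1]' | grep -E 'open'
python3 -m inch '[0,0,0,0,0,2,-0.1,0,0,0,0,0,0,-0.1,0,0,0,0,0,0,-0.1,0,0,0,0,0,0,-0.1,0,0,0,0,0,0,-0.1]' | grep -E 'ee_pos|force|open'
python3 - <<'E'
from h import *
go(.643,.0269,-.004,8.7)
E
```

```text
opening: 0.0545
opening: 0.0545
opening: 0.0549
ee_pos: [0.6435, 0.0272, 0.0194]
force: [-0.2, -0.3, 0.1]
opening: 0.0548
grasp_force: 42.6
tcp [0.6435 0.0272 0.0194] yaw 8.73 | shift cm [-0.02 -0.06  2.34] turn about tool z rad 0.001 (mod pi)
```

```bash
python3 -m inch '[0,0,0,-0.02,-0.05,1,-0.1,0,0,0,0,0,0.8,-0.1,0,0,0,0,0,0.3,-0.1,0,0,0,0,0,0,-0.1,0,0,0,0,0,0,-0.1]' | grep -E 'ee_pos|force|open'
python3 -m inch '[0,0,0,0,0,0.2,-0.1,0,0,0,0,0,0,-0.1,0,0,0,0,0,0,-0.1,0,0,0,0,0,0,0.4,0,0,0,0,0,0,0.5]' | grep -E 'ee_pos|force|open'
python3 -m inch '[0,0,0,0,0,0,0.5,0,0,0,0,0,0,0.5,0,0,0,0,0,-1,0.5,0,0,0,0,0,-3,0.5,0,0,0,0,0,-4,0.5]' | grep -E 'ee_pos|force|open'
python3 -m inch '[0,0,0,0,0,-4,1,0,0,0,0,0,-4,1,0,0,0,0,0,-1,1,0,0,0,0,0,0,1,0,0,0,0,0,0,1]' | grep -E 'ee_pos|time'
python3 -m inch '[0,0,0,0,0,0,1,0,0,0,0,0,0,1,0,0,0,0,0,0,1,0,0,0,0,0,0,1,0,0,0,0,0,0,1]' | grep -E 'ee_pos|time'
python3 - <<'E'
from h import *
d=grab("wrist"); cv2.imwrite("pics/w10.png",d["pixels"])
blobs(d,(8,180,150),(18,255,255),.025)
for c,mc,rc,ab,an in silh(d): print(c.mean((0,1)).round(0),mc.round(4),rc.round(4),ab.round(4),round(an,1))
go(.59,.375)
E
```

```text
ee_pos: [0.6421, 0.0265, -0.0033]
force: [0.4, -1.0, -0.6]
opening: 0.0551
grasp_force: 42.6
ee_pos: [0.6421, 0.0266, -0.0052]
force: [0.7, -0.0, 0.6]
opening: 0.0642
grasp_force: 0.0
ee_pos: [0.6405, 0.0265, 0.0747]
force: [0.3, -1.0, 0.6]
opening: 0.0639
grasp_force: 0.0
time_s: 39.4
ee_pos: [0.6411, 0.0266, 0.1641]
time_s: 39.9
ee_pos: [0.642, 0.0265, 0.1647]
(227, 145, 64, 62) [array([0.6409, 0.0257]), array([0.6404, 0.0256]), array([0.0511, 0.0517]), np.float32(143.9592)]
tcp [0.6421 0.0265 0.1648] yaw 8.71 | shift cm [35.23  0.13  0.  ]
```

```bash
python3 - <<'E'
import cv2
im=cv2.imread("pics/w10.png")
cv2.imwrite("pics/w10c.png",cv2.resize(im[80:280,150:420],None,fx=2.9,fy=2.9,interpolation=cv2.INTER_CUBIC))
E
```

```text
(no output)
```

View pics/w10c.png

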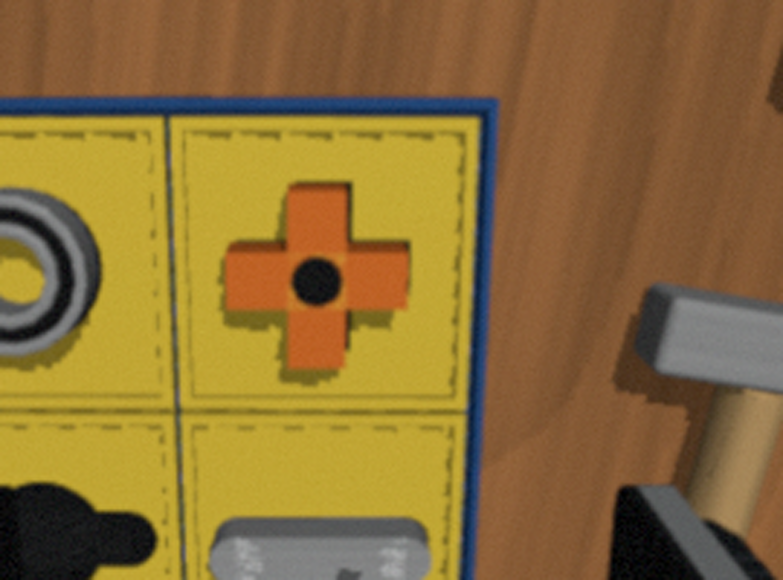

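The crop shows the spider squarely turned but slightly off to the left, with a thin black edge at top right (350,186)–(405,243). I'll measure the insert's rim in this same view to size the error.

```bash
python3 - <<'E'
from h import *
d=grab("wrist")
C=lambda q:[(x/2.9+150,y/2.9+80) for x,y in q]
for z in(.007,.010):
    P=plane(d,C([(183,131),(464,133),(192,397),(455,397)]),z)[:,:2]; print(P.round(4).tolist(),P.mean(0).round(4))
# black residual: top edge of silhouette beyond spider; spider top arm
h=cv2.cvtColor(d["pixels"],cv2.COLOR_BGR2HSV)
bl=cv2.inRange(h,(0,0,0),(179,255,60)); o=cv2.inRange(h,(5,150,100),(18,255,255))
m=(bl|o); m[:, :215]=0; m[:,305:]=0; m[:130]=0; m[215:]=0
cs=max(cv2.findContours(m,cv2.RETR_EXTERNAL,cv2.CHAIN_APPROX_NONE)[0],key=cv2.contourArea)
print(cv2.boundingRect(cs)); cs2=max(cv2.findContours(cv2.inRange(h,(8,180,150),(18,255,255)),cv2.RETR_EXTERNAL,cv2.CHAIN_APPROX_NONE)[0],key=cv2.contourArea);print(cv2.boundingRect(cs2))
E
```

```text
[[0.593, 0.0628], [0.6806, 0.0757], [0.6065, -0.025], [0.6945, -0.0114]] [0.6437 0.0255]
[[0.5934, 0.0631], [0.6802, 0.0759], [0.6068, -0.0239], [0.6939, -0.0104]] [0.6436 0.0262]
(227, 143, 64, 65)
(227, 144, 64, 63)
```

Spider is about 2.5 mm short along tool y. Regrasp, nudge, release.

```bash
python3 -m inch '[0,0,0,0,0,2,0.6,0,0,0,0,0,4,0.6,0,0,0,0,0,4,0.6,0,0,0,0,0,4,0.6,0,0,0,0,0,2,0.6]' | grep -E 'ee_pos|open'
python3 -m inch '[0,0,0,0,0,0.5,0.6,0,0,0,0,0,0,0.6,0,0,0,0,0,0,0.6,0,0,0,0,0,0,0.6,0,0,0,0,0,0,0.6]' | grep -E 'ee_pos|open'
python3 - <<'E'
from h import *
go(.6421,.0265,-.0042)
E
```

```text
ee_pos: [0.6398, 0.0266, 0.0015]
opening: 0.0678
ee_pos: [0.6431, 0.0266, 0.0014]
opening: 0.0684
tcp [0.6431 0.0266 0.0014] yaw 8.71 | shift cm [ 0.   -0.1   0.56]
```

```bash
python3 -m inch '[0,0,0,0,0,0.3,0.6,0,0,0,0,0,0.25,0.6,0,0,0,0,0,0,-0.1,0,0,0,0,0,0,-0.1,0,0,0,0,0,0,-0.1]' 40| grep -E 'ee_pos|open|force'
python3 -m inch '[0,0,0,0,0,0,-0.1,0,0,0,0,0,-0.3,-0.1,0,0,0,0,0.1,0,-0.1,0,0,0,0,0,0,-0.1,0,0,0,0,0,0,-0.1]' | grep -E 'ee_pos|open|force'
python3 - <<'E'
from h import *
go(.6443,.0268,-.0042)
E
```

```text
ee_pos: [0.6422, 0.0265, -0.0055]
force: [0.2, 1.6, 0.6]
opening: 0.0546
grasp_force: 42.6
ee_pos: [0.6431, 0.0267, -0.0026]
force: [0.3, -0.9, -0.7]
opening: 0.0543
grasp_force: 42.4
tcp [ 0.6431  0.0267 -0.0026] yaw 8.71 | shift cm [-0.01  0.12  0.16]
```

```bash
python3 -m inch '[0,0,0,0,0.12,0,-0.1,0,0,0,0,0,0,-0.1,0,0,0,0,0,0.2,-0.1,0,0,0,0,0,0,-0.1,0,0,0,0,0,0,-0.1]' | grep -E 'ee_pos|open|force'
python3 -m inch '[0,0,0,0,0,0,0.3,0,0,0,0,0,0,0.5,0,0,0,0,0,0,0.5,0,0,0,0,0,-1,0.5,0,0,0,0,0,-3,0.5]' | grep -E 'ee_pos|force|open'
python3 -m inch '[0,0,0,0,0,-4,1,0,0,0,0,0,-4,1,0,0,0,0,0,-4,1,0,0,0,0,0,-1,1,0,0,0,0,0,0,1]' | grep -E 'ee_pos|time'
python3 -m inch '[0,0,0,0,0,0,1,0,0,0,0,0,0,1,0,0,0,0,0,0,1,0,0,0,0,0,0,1,0,0,0,0,0,0,1]' | grep -E 'ee_pos|time'
python3 - <<'E'
from h import *
d=grab("wrist"); cv2.imwrite("pics/w11.png",d["pixels"])
blobs(d,(8,180,150),(18,255,255),.025)
go(.59,.375)
E
```

```text
ee_pos: [0.6441, 0.0269, -0.0047]
force: [0.2, -0.4, -0.3]
opening: 0.0545
grasp_force: 42.4
ee_pos: [0.6419, 0.0269, 0.0339]
force: [-0.9, -0.3, -0.4]
opening: 0.0642
grasp_force: 0.0
time_s: 43.5
ee_pos: [0.6458, 0.0269, 0.1682]
time_s: 44.0
ee_pos: [0.644, 0.0268, 0.1648]
(227, 145, 64, 62) [array([0.6427, 0.026 ]), array([0.6425, 0.0261]), array([0.0517, 0.0517]), np.float32(53.9756)]
tcp [0.6441 0.0269 0.165 ] yaw 8.71 | shift cm [35.23 -0.07  0.  ]
```

Spider is now within 1 mm. On to the gland.

```bash
python3 -m inch '[0,0,0,2,0,0,1,0,0,0,4,0,0,1,0,0,0,4,0,0,1,0,0,0,4,0,0,1,0,0,0,4,0,0,1]' | grep open
python3 -m inch '[0,0,0,4,0,0,1,0,0,0,4,0,0,1,0,0,0,4,0,0,1,0,0,0,3,0,0,1,0,0,0,2.2,0,0,1]' | grep open
python3 -m inch '[0,0,0.14,0,0,0,1,0,0,0.13,0,0,0,1,0,0,0,0,0,0,1,0,0,0,0,0,0,1,0,0,0,0,0,0,1]' | grep ee_pos
python3 -m inch '[0,0,0,0,0,0,1,0,0,0,0,0,0,1,0,0,0,0,0,0,1,0,0,0,0,0,0,1,0,0,0,0,0,0,1]' | grep -E 'ee_pos|time'
python3 - <<'E'
from h import *
from scipy.spatial.distance import pdist,squareform
d=grab("wrist"); cv2.imwrite("pics/w12.png",d["pixels"])
h=cv2.cvtColor(d["pixels"],cv2.COLOR_BGR2HSV)
m=cv2.inRange(h,(0,150,50),(4,255,255))|cv2.inRange(h,(174,150,50),(179,255,255))
cs=[c for c in cv2.findContours(m,cv2.RETR_EXTERNAL,cv2.CHAIN_APPROX_NONE)[0] if cv2.contourArea(c)>300]
for c in cs:
    P=plane(d,c.reshape(-1,2).astype(float),.008)[:,:2]; D=squareform(pdist(P)); i,j=np.unravel_index(D.argmax(),D.shape)
    v=P[j]-P[i]; print(cv2.boundingRect(c),D.max(),((P[i]+P[j])/2).round(4),np.degrees(np.arctan2(v[1],v[0]))%180,c[i],c[j])
go(.59,.375,None,-7)
E
```

```text
opening: 0.0855
opening: 0.0856
ee_pos: [0.591, 0.3746, 0.1655]
time_s: 46.05
ee_pos: [0.591, 0.3748, 0.1655]
(237, 130, 45, 82) 0.07899365934419961 [0.5902 0.3743] 91.59670705632716 [[253 130]] [[265 211]]
tcp [0.5909 0.3748 0.1655] yaw -6.76 | shift cm [ 0.01 -0.1   0.  ] turn about tool z rad 0.004 (mod pi)
```

View pics/w12.png

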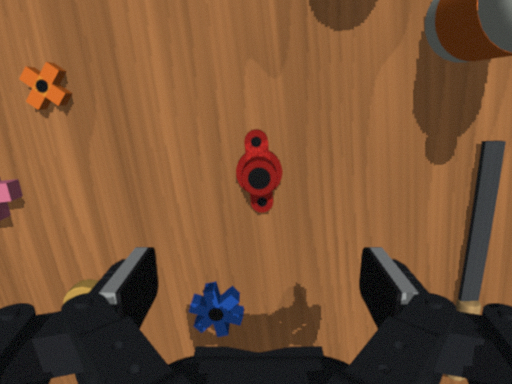

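The gland is central at (259,172), with bolt holes at (256,141) and (262,202). I'll use the holes for the angle.

```bash
python3 - <<'E'
from h import *
d=grab("wrist"); g=d["pixels"].max(2)
pts=[]
for u,v in((256,141),(262,202)):
    r=g[v-6:v+7,u-6:u+7]; m=(r<45).astype(np.uint8); n,_,st,ce=cv2.connectedComponentsWithStats(m)
    k=1+st[1:,4].argmax(); pts.append(ce[k]+[u-6,v-6]); print(st[1:,4],pts[-1])
P=plane(d,pts,.008)[:,:2]; v=P[0]-P[1]; print(P.round(4),P.mean(0).round(4),np.linalg.norm(v),np.degrees(np.arctan2(v[1],v[0])))
E
```

```text
[54] [255.61111111 141.38888889]
[58] [261.4137931  201.20689655]
[[0.5902 0.4032]
 [0.5889 0.3452]] [0.5896 0.3742] 0.05800448255991964 88.74241177949988
```

```bash
python3 -m inch '[0,0,-0.1,0,0,0,0.5,0,0,0,-0.05,-0.13,2,0.5,0,0,0,0,0,4,0.5,0,0,0,0,0,3.5,0.5,0,0,0,0,0,2.5,0.5]' | grep -E 'ee_pos|open'
python3 -m inch '[0,0,0,0,0,1.5,0.5,0,0,0,0,0,0.5,0.5,0,0,0,0,0,0,0.5,0,0,0,0,0,0,0.5,0,0,0,0,0,0,0.5]' | grep -E 'ee_pos|open'
python3 - <<'E'
from h import *
go(.5896,.3743,.0005,-1)
E
```

```text
ee_pos: [0.5884, 0.3738, 0.043]
opening: 0.064
ee_pos: [0.5908, 0.375, 0.0272]
opening: 0.0641
tcp [0.5908 0.375  0.0272] yaw -1.03 | shift cm [-0.07 -0.12  2.67] turn about tool z rad -0.000 (mod pi)
```

```bash
python3 -m inch '[0,0,0,-0.07,-0.1,1.2,0.4,0,0,0,0,0,1,0.3,0,0,0,0,0,0.4,0.2,0,0,0,0,0,0,0.2,0,0,0,0,0,0,0.2]' | grep -E 'ee_pos|open|force'
python3 -m inch '[0,0,0,0,0,0,-0.6,0,0,0,0,0,0,-0.6,0,0,0,0,0,0,-0.6,0,0,0,0,0,0,-0.6,0,0,0,0,0,0,-0.6]' 60| grep -E 'ee_pos|open|force'
python3 -m inch '[0,0,0,0,0,-1,-0.6,0,0,0,0,0,-2.5,-0.6,0,0,0,0,0,-3,-0.6,0,0,0,0,0,-2,-0.6,0,0,0,0,0,0,-0.6]' | grep -E 'ee_pos|open|force'
python3 - <<'E'
from h import *
go(.5604,-.085,None,-81.3)
E
```

```text
ee_pos: [0.5887, 0.3736, -0.0007]
force: [0.8, 0.5, 0.0]
opening: 0.0514
grasp_force: 0.0
ee_pos: [0.5898, 0.374, 0.0005]
force: [1.5, 0.2, 6.2]
opening: 0.0296
grasp_force: 59.6
ee_pos: [0.5899, 0.3747, 0.0873]
force: [0.5, 0.2, -4.0]
opening: 0.0297
grasp_force: 59.7
tcp [0.5899 0.3747 0.0873] yaw -1.02 | shift cm [-46.01  -2.13  -0.13] turn about tool z rad 1.401 (mod pi)
```

```bash
python3 -m inch '[0,0,0,-1.5,0,0,-0.6,0,0,0,-3,0,0,-0.6,0,0,0,-4,-0.2,0,-0.6,0,0,0,-4,-0.2,0,-0.6,0,0,0,-4,-0.2,0,-0.6]' | grep -E 'open'
python3 -m inch '[0,0,0,-4,-0.2,0,-0.6,0,0,0,-4,-0.2,0,-0.6,0,0,0,-4,-0.2,0,-0.6,0,0,0,-4,-0.3,0,-0.6,0,0,0,-4,-0.3,0,-0.6]' | grep -E 'open'
python3 -m inch '[0,0,0,-4,-0.3,0,-0.6,0,0,0,-3,0,0,-0.6,0,0,0,-2,0,0,-0.6,0,0,0,-0.5,0,0,-0.6,0,0,0,0,0,0,-0.6]' | grep -E 'ee_pos|open'
python3 -m inch '[0,0,0.14,0,0,0,-0.6,0,0,0.14,0,0,0,-0.6,0,0,0.14,0,0,0,-0.6,0,0,0.14,0,0,0,-0.6,0,0,0.14,0,0,0,-0.6]' | grep -E 'open'
python3 -m inch '[0,0,0.14,0,0,0,-0.6,0,0,0.14,0,0,0,-0.6,0,0,0.14,0,0,0,-0.6,0,0,0.14,0,0,0,-0.6,0,0,0.14,0,0,0,-0.6]' | grep -E 'open'
python3 -m inch '[0,0,0,0,0,1,-0.6,0,0,0,0,0,2,-0.6,0,0,0,0,0,1,-0.6,0,0,0,0,0,0,-0.6,0,0,0,0,0,0,-0.6]' | grep -E 'ee_pos|time|force'
python3 - <<'E'
from h import *
go(.5604,-.085,.0085,-81.3)
E
```

```text
opening: 0.0293
opening: 0.0295
ee_pos: [0.5576, -0.0867, 0.0834]
opening: 0.0296
opening: 0.0297
opening: 0.0296
time_s: 51.65
ee_pos: [0.5592, -0.0855, 0.0442]
force: [0.3, 0.0, -2.7]
grasp_force: 59.7
tcp [ 0.5592 -0.0855  0.0442] yaw -81.16 | shift cm [ 0.12 -0.03  3.57] turn about tool z rad 0.002 (mod pi)
```

```bash
python3 -m inch '[0,0,0,0.12,-0.03,1,-0.6,0,0,0,0,0,1.3,-0.6,0,0,0,0,0,0.7,-0.6,0,0,0,0,0,0,-0.6,0,0,0,0,0,0,-0.6]' | grep -E 'ee_pos|time|force'
python3 -m inch '[0,0,0,0,0,0,-0.6,0,0,0,0,0,0,-0.6,0,0,0,0,0,0,-0.6,0,0,0,0,0,0,-0.6,0,0,0,0,0,0,-0.6]' | grep -E 'ee_pos|time|force'
python3 - <<'E'
from h import *
go(.5604,-.085,.0078,-81.3)
E
```

```text
time_s: 52.15
ee_pos: [0.5603, -0.0855, 0.0142]
force: [1.0, 0.1, -3.1]
grasp_force: 59.7
time_s: 52.65
ee_pos: [0.5606, -0.0854, 0.0146]
force: [-0.3, -0.1, -3.2]
grasp_force: 59.7
tcp [ 0.5606 -0.0854  0.0146] yaw -81.24 | shift cm [-0.01 -0.04  0.68] turn about tool z rad 0.001 (mod pi)
```

```bash
python3 -m inch '[0,0,0,0,-0.04,0.4,-0.6,0,0,0,0,0,0.2,-0.6,0,0,0,0,0,0.1,-0.6,0,0,0,0,0,0,-0.6,0,0,0,0,0,0,-0.6]' | grep -E 'ee_pos|time|force'
python3 -m inch '[0,0,0,0,0,0,-0.3,0,0,0,0,0,0,0,0,0,0,0,0,0,0,0,0,0,0,0,0,0,0,0,0,0,0,-1,0]' | grep -E 'ee_pos|force|open'
python3 -m inch '[0,0,0,0,0,-3,0,0,0,0,0,0,-4,1,0,0,0,0,0,-4,1,0,0,0,0,0,-4,1,0,0,0,0,0,-2,1]' | grep -E 'ee_pos|time'
python3 -m inch '[0,0,0,0,0,0,1,0,0,0,0,0,0,1,0,0,0,0,0,0,1,0,0,0,0,0,0,1,0,0,0,0,0,0,1]' | grep -E 'ee_pos|time'
python3 - <<'E'
from h import *
d=grab("wrist"); cv2.imwrite("pics/w13.png",d["pixels"])
cv2.imwrite("pics/w13c.png",cv2.resize(d["pixels"][0:240,100:370],None,fx=2.5,fy=2.5,interpolation=cv2.INTER_CUBIC))
blobs(d,(0,0,90),(179,70,255),.025); blobs(d,(8,180,150),(18,255,255),.025)
E
```

```text
time_s: 53.15
ee_pos: [0.5602, -0.0848, 0.0075]
force: [-2.5, 1.1, 0.2]
grasp_force: 60.0
ee_pos: [0.5599, -0.0849, 0.017]
force: [0.7, 1.4, 0.0]
opening: 0.043
grasp_force: 0.0
time_s: 54.15
ee_pos: [0.5619, -0.0859, 0.1917]
time_s: 54.65
ee_pos: [0.5599, -0.085, 0.1865]
(130, 142, 52, 53) [array([0.5451, 0.0123]), array([0.545 , 0.0127]), array([0.0511, 0.0495]), np.float32(5.3549)]
(249, 16, 21, 88) [array([ 0.6567, -0.0704]), array([ 0.6564, -0.0706]), array([0.0734, 0.0177]), np.float32(8.4609)]
(118, 27, 63, 66) [array([0.6426, 0.0261]), array([0.6426, 0.026 ]), array([0.0508, 0.0512]), np.float32(143.6816)]
```

View pics/w13c.png

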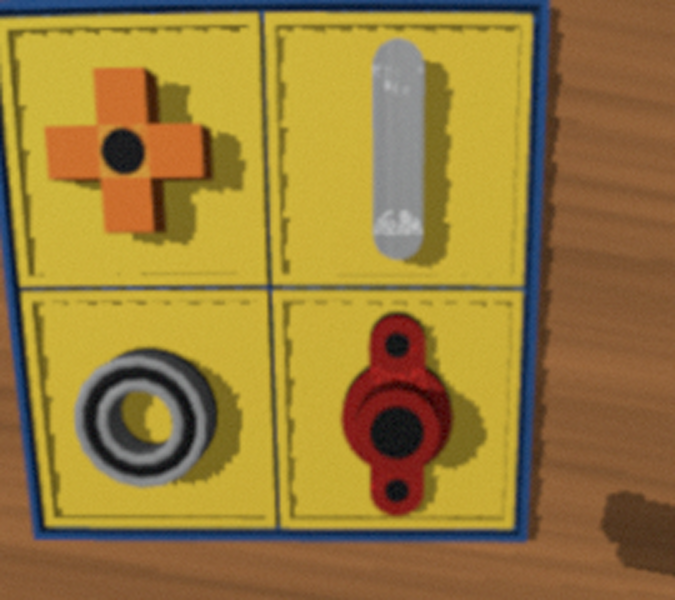

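All four parts cover their silhouettes with no black left showing: spider (123,150), key (398,150), bearing (146,418), gland (397,418) with its holes in line with the tray. The gripper is open and clear, so I'm handing in.

```bash
python3 - <<'E'
from h import *
d=grab("wrist")
P=plane(d,[(100+397/2.5,345/2.5),(100+397/2.5,491/2.5)],.015)[:,:2];v=P[0]-P[1];print(P.mean(0).round(4),np.degrees(np.arctan2(v[1],v[0])))
from rig import order
if np.linalg.norm(P.mean(0)-[.5604,-.085])<.003: print(order.hand_in())
E
```

```text
[ 0.5588 -0.0857] 8.8361084815411
the job is handed in; nothing more can be done
None
```

The job is handed in at about 55 s of the 96 s: key, bearing, orange spider and gland lie flat in the tray, each measured within about 2 mm of its silhouette (the gland is farthest off, at 1.7 mm) and turned to match it to about 0.5°; the parts meant to stay were not touched and the gripper is open and clear.

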